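# Unbolt and flip open the instrument case

### The arm

A 7-joint arm with a two-finger parallel gripper is mounted at the origin on a cart in front of the work surface, level with it; the furniture and walls round the work are solid. World frame = base frame: x ahead of the robot, y to its left, z up, the work surface at z = 0. Lengths are in m, angles in rad, forces in N, time in s.
With the tool pointing down it reaches from about 0.425 to 0.875 m from the base axis. Payload 4.7 kg.
Tool frame: the origin (TCP) lies where the fingers leave the gripper's body, on its centre line; the fingertips stand 70 mm ahead of it and the grasp point (between the pads) lies 51 mm ahead of it; z points along the fingers, y is the line along which they close (so a half turn about z gives the same grasp; the last joint's range is limited). The gripper opens to 87 mm and grips with 3 to 60 N. Pads are 19 mm wide; open, the fingers measure 117 mm over their backs; the gripper's body (75 mm by 190 mm) begins 51 mm behind the grasp point.
Start: joints at [-1.246, 0.321, -0.07, 1.45, 0.023, 1.371, -0.057], TCP at [0.199, 0.619, 0.292] pointing down, gripper open.
Joint ranges: [-2.86, 2.86], [-0.3, 2.09], [-1.38, 1.24], [0.06, 2.45], [-1.56, 4.7], [0.09, 2.05], [-2.69, 2.69]. Speed limits (rad/s): [2.57, 2.57, 3.14, 3.14, 3.14, 3.14, 3.14].

### API

Orientations are given as a rotation vector (axis times angle).
In Python, from bench import ctrl gives the robot as it stands.
- The arm moves only by the tool play_rows, never from a script. Its argument "increments" is a list that holds one entry, the list of rows, each a list of 7 numbers: the shift along the tool's x, y, z as a fraction of full scale, then the turn, a rotation vector about the tool's x, y, z as a fraction of full scale, then the gripper command: -1 is shut, 1 is fully open, values between are in proportion. A call has 1 to 8 rows; each row is the pose to reach, as a shift and turn from the pose commanded when the call began, along the tool's axes at that moment; what a row does not reach only later rows make up. Full scale, the value 1, is 0.1 m for a shift and 90 degrees for a turn. A row lasts 1/10 s, in which the tool goes at most 50 mm and 8.59 degrees, less where a joint would pass 70% of its speed; a pose out of reach is approached as far as the arm can. A call with a number of a shift or a turn outside -1 to 1 is refused whole. A call with a gripper value outside its range is refused whole. The fingers move at their own pace and stop on an object; "squeeze" is the grip in N (left out, the last holds). Time passes only in rows, so rows that repeat a pose let the fingers close. It gives the time, the measured TCP pose, the force, the opening and the grip force at its end, in the units of the state.
- ctrl.get_state(): the state, without advancing time (a new reading comes with each control period).
- ctrl.get_image(name): name is "scene" or "side" or "wrist"; returns the picture (384x512x3 uint8, red, green, blue); there is no depth.
- ctrl.get_calibration(name): a dict with "vertical_fov" (degrees; the focal length in pixels is half the picture's height over the tangent of half this angle, whatever the lens; pixels are square), "cx", "cy" (the principal point, pixels), "dist_coeffs" ([k1, k2, p1, p2, k3] as OpenCV has them; the pictures are not rectified), "R" (3x3) and "t" (3): a world point X has camera coordinates R X + t; the wrist camera has in their place "T_tool_cam" (4x4, takes a point from camera to tool coordinates, whose origin is the TCP and whose axes are the flange's). Camera axes: x right, y down, z forward; pixel columns grow to the right and rows downward; lengths in m; the calibration is good to about 2 mm. A picture is of the moment at which its call begins: read the wrist's pose just before it. get_calibration takes no time and is no camera call.
- ctrl.close_job(): hands the job in; it is judged then, once.
The state is a dict: "time": time; "joint_positions": joint angles; "qd": joint speeds; "joint_torque": joint torques, N m; "position": TCP position; "tool_rot": TCP orientation; "ft_force": force on the tool from outside, world axes, zero at the start; "torque": the same for the moment, N m; "grip_width": opening from 0.0 (shut) to 1.0 (fully open); "grip_force": force on a finger pad.
Only numpy, scipy, OpenCV 4.12 (cv2) and the standard library are available. Lean on these libraries where they do the work, as an engineer would, in place of code of your own. Each camera call takes 0.05 s, during which the arm holds its last target. There are 200 camera calls.

### The job

Open the instrument case: push the bolt's red knob towards yourself until the bolt is drawn right back off the blue lid, then put the fingertips under the lid's upturned lip and swing the lid up and over past upright, so that it rests open on its stop by its own weight. Only push, gently, with the fingers: do not pinch the knob or the lip, do not fling the lid, and leave everything else where it lies, in the case and around it.

Things in the scene. Friction and masses are not known exactly. Their poses are not given: they have to be found in the camera images.
- case: aluminium instrument case, fixed, its lip side facing about left (+y). Origin: centre of underside; case x runs from lip side to hinge side, case y away from the robot, z up. 120 (x) by 170 mm (y), walls 4 mm, rim 64 mm up. Wire handle 18 mm off its far wall. On its near wall a bolt bracket: case x -43 to -7, y -85 to -172 mm, top 65 mm up, strap guides 85 mm high at y -98 and -166 mm
- lid (a joint): blue lid's hinge, rad: 0 shut, 1.95 open on its stop; axis along the case's y at the top of the hinge-side wall. 0.2 kg, turns almost freely: below about 1.5 rad it falls shut, beyond it falls open. The bolt over its near edge locks it. Plate 124 by 176 mm, 4 mm thick, on the rim
- lid_hinge (a point): middle of the hinge axis, level with the shut lid's underside: at case x +64 mm, 64 mm above the worktop; axes are the lid's (the case's when shut)
- lid_lip (a point): underside of the lip's elbow, mid-width, on the lid. The lip is a tongue 70 mm wide (case y), 4 mm thick, at the middle of the lid's free edge: level for 20 mm beyond the case's wall to this elbow, then 28 mm outward and up at 60 degrees from level. 144 mm from the hinge axis; shut, 64 mm above the worktop, free space below
- lip_mid (a point): middle of the sloping part of the lip, 9 mm farther out and 17.5 mm above lid_lip when shut
- bolt (a joint): bolt's slide, m: about 0 lying over the lid's near edge (locked), 0.035 drawn fully back towards the robot (case's -y); off the lid from 0.026. 1.5 N friction, stays where left. Round bolt 8 mm thick along case y, its axis 74.5 mm above the worktop
- bolt_knob (a point): centre of the red ball (16 mm across) on an upright red post 10 mm thick standing on the bolt; 110 mm above the worktop, moves with the bolt. At bolt 0 it is at case x -25 mm, y -115 mm. The post is clear of other parts from 86 mm up
- tweezers_blunt: blunt steel dissecting forceps, 18x141x8 mm, lying inside the case; origin under its centre
- suture_scissors: small ring-handled steel scissors, 61x126x7 mm, lying inside the case; origin under its centre
- jar_sample: small clear jar with yellow screw lid, 40x40x46 mm, standing right of the case; origin at the centre of its underside
- bottle_iodine: brown bottle with white cap, 47x47x98 mm, standing right of the case; origin at the centre of its underside
- kidney_dish: steel kidney dish, 92x184x35 mm, on the left of the worktop; origin at the centre of its underside
- strip_box: white and navy carton, 52x96x34 mm, on the right of the worktop; origin at the centre of its underside
- syringe_a: plastic syringe, 19x110x25 mm, lying on the right of the worktop; origin under its centre
- marker_blue: white marker with blue cap, 12x136x12 mm, lying at the front left; origin under its centre

How it is judged:
By the outcome, as a careful person would: the job done as asked, in the order asked, and still so for the second after the job is handed in, with the robot touching nothing.
It also fails if it takes over 58 s, if anything falls off the work surface, if the arm or the gripper's body presses on something with over 40 N, if the wrist force passes 120 N, or if a joint passes its speed limit or range.

## Working session

There is one attempt and no reset: what is moved stays moved. The work goes in short steps, Python scripts to look and compute and a tool call to move; the robot and the scene stay as the last step left them, time stands still between calls to the robot, and variables do not carry over. Pictures are saved under pics/ and viewed, at most 10 in all, crops included, and the job is handed in when it is done.

Besides the shell and the picture viewer there is one more tool, called after "Request:" in YAML: its name, and indented under it one key for each argument. play_rows: Moves the arm, as the interface text tells. Shift numbers are shares of 0.1 m and turn numbers shares of 90 degrees, none past 1 either way. Its arguments: {"type":"object","properties":{"increments":{"type":"array"},"squeeze":{"type":"number"}},"required":["increments"]}

```bash
mkdir -p pics; ls; python3 - <<'E'
from bench import ctrl
import cv2
for n in("scene","side"):
    cv2.imwrite(f"pics/{n}0.png",cv2.cvtColor(ctrl.get_image(n),cv2.COLOR_RGB2BGR))
    c=ctrl.get_calibration(n); print(n,c)
print(ctrl.get_calibration("wrist"))
s=ctrl.get_state(); print(s)
E
```

```text
pics
scene {'vertical_fov': 54.71049946245987, 'cx': 253.02229890028627, 'cy': 196.40519882335292, 'dist_coeffs': array([-0.0274965,  0.       ,  0.       ,  0.       ,  0.       ]), 'R': array([[ 0.70388015, -0.71027837, -0.00757458],
       [-0.49617318, -0.48401694, -0.72079108],
       [ 0.50829609,  0.51110884, -0.69311099]]), 't': array([-0.33836591,  0.34926244,  1.01032633])}
side {'vertical_fov': 50.76446227945517, 'cx': 260.40376059719904, 'cy': 194.07326125809487, 'dist_coeffs': array([-0.02116288,  0.        ,  0.        ,  0.        ,  0.        ]), 'R': array([[ 0.99982292, -0.0149127 , -0.01147759],
       [-0.01837546, -0.64216188, -0.76634879],
       [ 0.00405786,  0.76642399, -0.6423222 ]]), 't': array([-0.51275517,  0.12622209,  1.20499704])}
{'vertical_fov': 62.76033536595284, 'cx': 254.04577407013016, 'cy': 192.51829308406323, 'dist_coeffs': array([-0.0006205,  0.       ,  0.       ,  0.       ,  0.       ]), 'T_tool_cam': array([[ 1.21470696e-03, -9.53007768e-01, -3.02943426e-01,
         8.36210527e-02],
       [ 9.99998137e-01,  1.61203117e-03, -1.06149698e-0
[... 204 characters left out ...]
ime': 0.1, 'joint_positions': array([-1.2459022 ,  0.32175051, -0.07008442,  1.45154537,  0.02259345,
        1.37076681, -0.05689603]), 'qd': array([-0.00118579, -0.00101208, -0.00084567, -0.0051561 ,  0.00013294,
       -0.00216047,  0.00073999]), 'joint_torque': array([ 2.27121012e-05, -4.92567372e+01, -4.05769022e-01, -3.13399494e+01,
       -6.41850941e-02,  3.94193397e-02,  5.60399837e-05]), 'position': array([0.19870624, 0.61850086, 0.29127353]), 'tool_rot': array([-4.86157663e-01, -3.10356882e+00,  2.62933805e-03]), 'ft_force': array([ 0.46850554,  0.64505011, -0.16300548]), 'torque': array([ 0.00348052, -0.02370697,  0.01696687]), 'grip_force': 0.0, 'grip_width': 0.9986673345681194}
```

View pics/scene0.png

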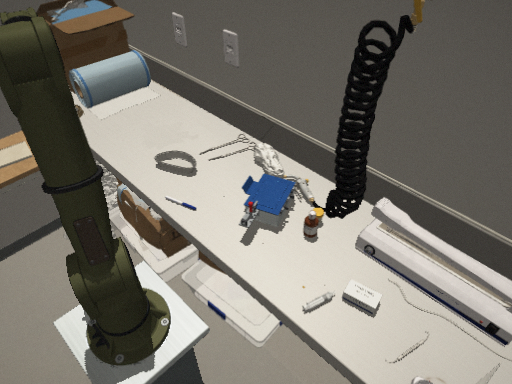

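View pics/side0.png

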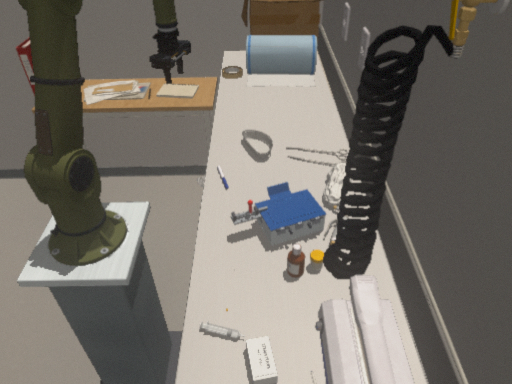

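The scene view shows the case near pixel (268,200) with the red knob at (250,204). In the side view the case is near (290,215) with the knob at (250,203). I'll enlarge both.

```bash
python3 - <<'E'
import cv2,numpy as np
a=cv2.imread("pics/scene0.png")[165:245,225:330]
b=cv2.imread("pics/side0.png")[170:250,225:330]
f=lambda i:cv2.resize(i,None,fx=7,fy=7,interpolation=cv2.INTER_CUBIC)
cv2.imwrite("pics/c1.png",f(a));cv2.imwrite("pics/c2.png",f(b))
E
```

```text
(no output)
```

View pics/c1.png

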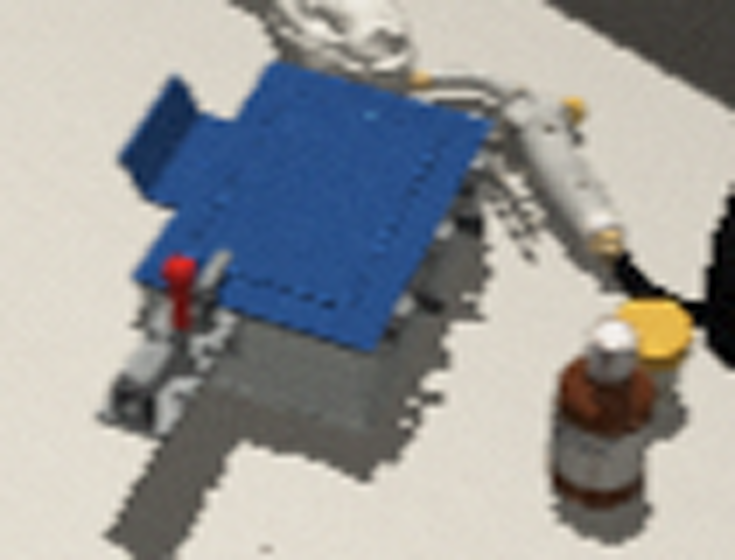

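View pics/c2.png

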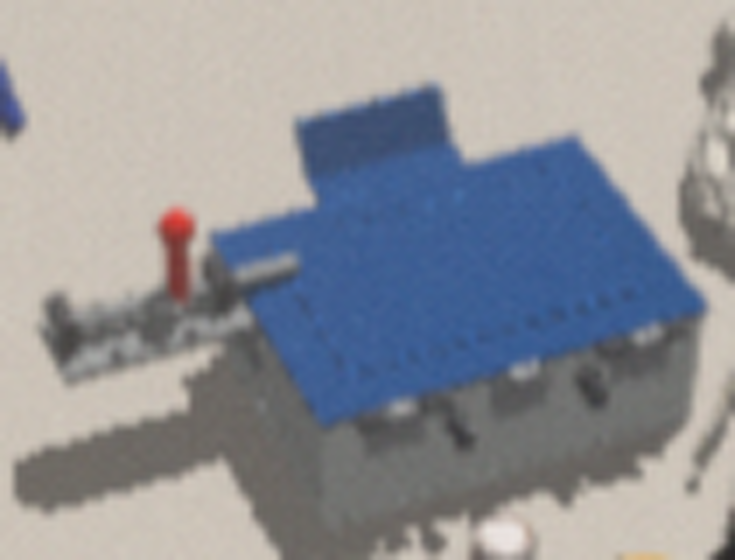

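The crops show the lid corners, lip tip corners and knob clearly. Now I'll fit the case pose to them, including the bolt travel.

```bash
cat > h.py <<'E'
import numpy as np,cv2
from scipy.spatial.transform import Rotation as Ro
from scipy.optimize import least_squares
from bench import ctrl
def proj(n,P):
    c=ctrl.get_calibration(n); f=192/np.tan(np.radians(c["vertical_fov"]/2))
    K=np.array([[f,0,c["cx"]],[0,f,c["cy"]],[0,0,1]])
    return cv2.projectPoints(np.asarray(P,float).reshape(-1,3),cv2.Rodrigues(c["R"])[0],c["t"],K,c["dist_coeffs"])[0][:,0]
def w(p,P):
    return np.asarray(P)@Ro.from_euler('z',p[2]).as_matrix().T+[p[0],p[1],0]
E
python3 - <<'E'
from h import *
C=np.array([[-62,88,68],[-62,-88,68],[62,-88,68],[62,88,68],[-25,-115,110],[-94,35,88],[-94,-35,88]])/1e3
px={"scene":np.array([[270,62],[137,275],[372,350],[493,122],[180,268],[177,75],[122,157]])/7+[225,165],
"side":np.array([[575,135],[210,235],[322,425],[707,307],[177,226],[437,85],[297,120]])/7+[225,170]}
r=lambda p:np.concatenate([(proj(n,w(p,C))-px[n]).ravel() for n in px])
s=least_squares(r,[.65,0,-1.57],loss='soft_l1')
print(s.x,np.round(r(s.x).reshape(-1,2),1).tolist())
p=s.x
for n,q in dict(knob=[-25,-115,110],lip=[-80,0,64],lipmid=[-89,0,81.5],hinge=[64,0,64],boltend=[-25,-172,65]).items(): print(n,w(p,np.array(q)/1e3).round(4))
st=ctrl.get_state(); print(Ro.from_rotvec(st["tool_rot"]).as_matrix().round(3))
E
```

```text
[ 0.60108624  0.03146525 -1.20317068] [[0.5, -1.0], [-0.6, -0.2], [0.5, -0.2], [0.7, -0.7], [-0.0, 0.3], [-0.2, -0.5], [-0.6, -0.1], [0.1, -0.3], [-0.6, -0.1], [-0.3, 0.0], [0.8, 0.2], [-0.3, 0.4], [0.2, 0.0], [-0.7, 0.5]]
knob [0.4848 0.0135 0.11  ]
lip [0.5723 0.1061 0.064 ]
lipmid [0.5691 0.1145 0.0815]
hinge [ 0.6241 -0.0283  0.064 ]
boltend [ 0.4316 -0.007   0.065 ]
[[-0.952  0.306 -0.   ]
 [ 0.306  0.952 -0.002]
 [-0.    -0.002 -1.   ]]
```

Fit residuals are under 1 px. I'll carry the tool, fingers shut, towards a spot above the far side of the knob.

Request:
play_rows:
  increments:
    - [[-0.5,-0.5,0,0,0,0,-1],[-0.95,-0.95,0.1,0,0,0,-1],[-0.95,-0.95,0.1,0,0,0,-1],[-0.95,-0.95,0.1,0,0,0,-1]]
  squeeze: 10

```text
time: 0.5
position: [0.2644, 0.4942, 0.2815]
tool_rot: [0.499, 3.1, -0.006]
ft_force: [1.7, 0.3, 0.5]
grip_width: 0.723
grip_force: 0.0
```

Request:
play_rows:
  increments:
    - [[-0.5,-0.5,0,0,0,0,-1],[-0.95,-0.95,0.1,0,0,0,-1],[-0.95,-0.95,0.1,0,0,0,-1],[-0.95,-0.95,0.1,0,0,0,-1]]

```text
time: 0.9
position: [0.3244, 0.3755, 0.2717]
tool_rot: [0.498, 3.101, -0.003]
ft_force: [1.0, -0.1, -0.3]
grip_width: 0.358
grip_force: 0.0
```

Request:
play_rows:
  increments:
    - [[-0.5,-0.5,0,0,0,0,-1],[-0.95,-0.95,0.1,0,0,0,-1],[-0.95,-0.95,0.1,0,0,0,-1],[-0.95,-0.95,0.1,0,0,0,-1]]

```text
time: 1.3
position: [0.3849, 0.2568, 0.2619]
tool_rot: [0.497, 3.102, -0.002]
ft_force: [-0.7, 0.9, 0.1]
grip_width: 0.031
grip_force: 0.0
```

Request:
play_rows:
  increments:
    - [[-0.5,-0.5,0,0,0,0,-1],[-0.95,-0.95,0.1,0,0,0,-1],[-0.95,-0.95,0.1,0,0,0,-1],[-0.95,-0.95,0.1,0,0,0,-1]]

```text
time: 1.7
position: [0.4461, 0.1378, 0.2521]
tool_rot: [0.496, 3.101, -0.002]
ft_force: [-0.5, 1.3, 0.8]
grip_width: 0.005
grip_force: 0.0
```

Request:
play_rows:
  increments:
    - [[-0.5,-0.5,0.1,0,0,-0.1,-1],[-0.95,-0.95,0.3,0,0,-0.2,-1],[-0.95,-0.95,0.3,0,0,-0.3,-1],[-0.95,-0.95,0.3,0,0,-0.36,-1],[-0.95,-0.95,0.3,0,0,-0.43,-1],[-0.95,-0.95,0.3,0,0,-0.43,-1]]

```text
time: 2.3
position: [0.5062, 0.0236, 0.222]
tool_rot: [0.573, -3.089, -0.001]
ft_force: [0.1, 0.0, 0.8]
grip_width: 0.006
grip_force: 0.0
```

```bash
python3 - <<'E'
from h import *
s=ctrl.get_state(); cv2.imwrite("pics/w1.png",cv2.cvtColor(ctrl.get_image("wrist"),cv2.COLOR_RGB2BGR))
print(s["joint_positions"].round(4).tolist(),s["position"].round(4),Ro.from_rotvec(s["tool_rot"]).as_matrix().round(3).tolist())
# kinematic model: alternate z/y axes, signs and lengths fitted
import itertools
A=[(np.array([-1.2459022,.32175051,-.07008442,1.45154537,.02259345,1.37076681,-.05689603]),np.array([.19870624,.61850086,.29127353]),Ro.from_rotvec([-.486157663,-3.10356882,.00262933805])),(s["joint_positions"],s["position"],Ro.from_rotvec(s["tool_rot"]))]
def fk(q,sg,L,o):
    R=Ro.identity();p=np.array([0,0,L[0]])
    for i in range(7):
        R=R*Ro.from_euler('zyzyzyz'[i],sg[i]*q[i])
        if i==2:p=p+R.apply([L[4],0,L[1]])
        if i==4:p=p+R.apply([L[5],0,L[2]])
        if i==6:p=p+R.apply([0,0,L[3]])
    return p,R*Ro.from_euler('z',o)
best=[]
for sg in itertools.product([1,-1],repeat=4):
    g=[sg[0],1,sg[1],1,sg[2],1,sg[3]]
    for o in(0,np.pi/2,np.pi,-np.pi/2):
        e=sum((fk(q,g,[0]*6,o)[1].inv()*R).magnitude() for q,_,R in A); best.append((e,g,o))
best.sort(key=lambda b:b[0]); print([(round(b[0],4),b[1],round(b[2],2)) for b in best[:3]])
E
```

```text
[-0.5904, 0.0605, 0.5124, 1.9097, -0.0326, 1.1798, 1.8714] [0.5062 0.0236 0.222 ] [[-0.933, -0.359, -0.0], [-0.359, 0.933, 0.001], [0.0, 0.001, -1.0]]
[(0.0, [-1, 1, -1, 1, -1, 1, -1], 1.57), (0.1105, [-1, 1, -1, 1, 1, 1, -1], 1.57), (1.1649, [-1, 1, 1, 1, -1, 1, -1], 1.57)]
```

View pics/w1.png

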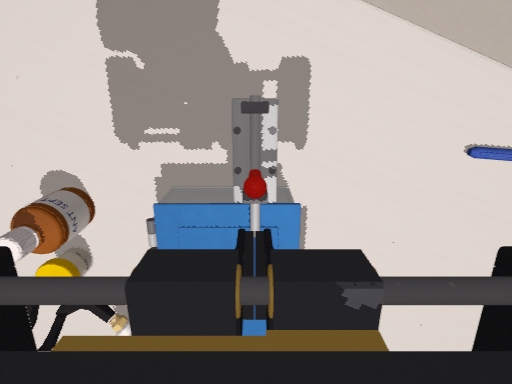

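The wrist view has the knob ball at (255,186), in line with the fingers at column 254. I'll check it against the wrist calibration and fit the link lengths.

```bash
cat >> h.py <<'E'
SG=[-1,1,-1,1,-1,1,-1]
def fk(q,L):
    R=Ro.identity();p=np.array([0,0,L[0]])
    for i in range(7):
        R=R*Ro.from_euler('zyzyzyz'[i],SG[i]*q[i])
        if i==2:p=p+R.apply([L[4],0,L[1]])
        if i==4:p=p+R.apply([L[5],0,L[2]])
        if i==6:p=p+R.apply([0,0,L[3]])
    return p,R*Ro.from_euler('z',np.pi/2)
def wray(u,v,s):
    c=ctrl.get_calibration("wrist"); f=192/np.tan(np.radians(c["vertical_fov"]/2))
    d=np.array([(u-c["cx"])/f,(v-c["cy"])/f,1]); T=c["T_tool_cam"]; R=Ro.from_rotvec(s["tool_rot"])
    return s["position"]+R.apply(T[:3,3]), R.apply(T[:3,:3]@d)
CASE=np.array([0.60108624,0.03146525,-1.20317068])
def tocase(P): return (np.asarray(P)-[CASE[0],CASE[1],0])@Ro.from_euler('z',CASE[2]).as_matrix()
E
python3 - <<'E'
from h import *
s=ctrl.get_state()
A=[(np.array([-1.2459022,.32175051,-.07008442,1.45154537,.02259345,1.37076681,-.05689603]),np.array([.19870624,.61850086,.29127353])),(s["joint_positions"],s["position"])]
f=lambda L:np.concatenate([fk(q,L)[0]-p for q,p in A]+[np.array(L[4:])*1e-3])
r=least_squares(f,[.3,.4,.4,.2,0,0]); print(r.x.round(4),np.abs(f(r.x)).max())
o,d=wray(255,186,s); print("knob in case",tocase(o+d*(0.11-o[2])/d[2]).round(4),"tcp",tocase(s["position"]).round(4))
for n,(u,v) in dict(lidL=(156,204),lidR=(300,204)).items(): o,d=wray(u,v,s); print(n,tocase(o+d*(0.068-o[2])/d[2]).round(4))
E
```

```text
[-97.1043   1.5652  -0.2379 -93.5444  -0.2404  -2.2893] 0.0022893139358073915
knob in case [-0.028  -0.1148  0.11  ] tcp [-0.027  -0.0914  0.2222]
lidL [ 0.0538 -0.0871  0.068 ]
lidR [-0.0653 -0.0869  0.068 ]
```

Request:
play_rows:
  increments:
    - [[-0.04,0,0.1,0,0,0,-1],[-0.04,0,0.3,0,0,0,-1],[-0.04,0,0.5,0,0,0,-1],[-0.04,0,0.55,0,0,0,-1],[-0.04,0,0.55,0,0,0,-1]]

```text
time: 2.85
position: [0.509, 0.0236, 0.1663]
tool_rot: [0.569, -3.088, 0.0]
ft_force: [-0.5, 0.1, 1.3]
grip_width: 0.005
grip_force: 0.0
```

Request:
play_rows:
  increments:
    - [[0.06,0,0,0,0,0,-1],[0.12,0,0,0,0,0,-1],[0.18,0,0,0,0,0,-1],[0.24,0,0,0,0,0,-1],[0.3,0,0,0,0,0,-1],[0.36,0,0,0,0,0,-1],[0.38,0,0,0,0,0,-1],[0.38,0,0,0,0,0,-1]]

```text
time: 3.65
position: [0.4736, 0.0091, 0.1673]
tool_rot: [0.569, -3.089, -0.001]
ft_force: [-0.0, 0.3, -0.3]
grip_width: 0.007
grip_force: 0.2
```

Request:
play_rows:
  increments:
    - [[0.02,0,0,0,0,0,-1],[0.04,0,0,0,0,0,-1],[0.05,0,0,0,0,0,-1]]

```text
time: 3.95
position: [0.4694, 0.0075, 0.1673]
tool_rot: [-0.57, 3.089, 0.0]
ft_force: [1.5, 0.8, 0.6]
grip_width: 0.009
grip_force: 1.3
```

Request:
play_rows:
  increments:
    - [[0.01,0,0,0,0,0,-1],[0.02,0,0,0,0,0,-1]]

```text
time: 4.15
position: [0.4687, 0.0073, 0.1676]
tool_rot: [-0.569, 3.086, 0.0]
ft_force: [7.0, 2.7, -2.6]
grip_width: 0.005
grip_force: 3.3
```

```bash
python3 - <<'E'
from h import *
s=ctrl.get_state(); im=cv2.cvtColor(ctrl.get_image("side"),cv2.COLOR_RGB2BGR);iw=cv2.cvtColor(ctrl.get_image("wrist"),cv2.COLOR_RGB2BGR)
a=cv2.resize(im[170:250,225:325],None,fx=5,fy=5,interpolation=cv2.INTER_CUBIC)
b=cv2.resize(iw[130:330,180:330],None,fx=2,fy=2)
cv2.imwrite("pics/b1.png",np.hstack([a,b[:400]]))
print(s["position"],tocase(s["position"]).round(4),s["ft_force"],s["joint_positions"].round(3))
for x in(0.026,0.035): print(x,((proj("side",w(CASE,[[-.025,-.115-x,.11]]))-[225,170])*5).round())
E
```

```text
[0.46874021 0.00727506 0.1676423 ] [-0.025  -0.1322  0.1676] [ 7.0209498   2.66401915 -2.56853095] [-0.581  0.029  0.52   2.056 -0.017  1.057  1.883]
0.026 [[ 82. 175.]]
0.035 [[ 67. 179.]]
```

View pics/b1.png

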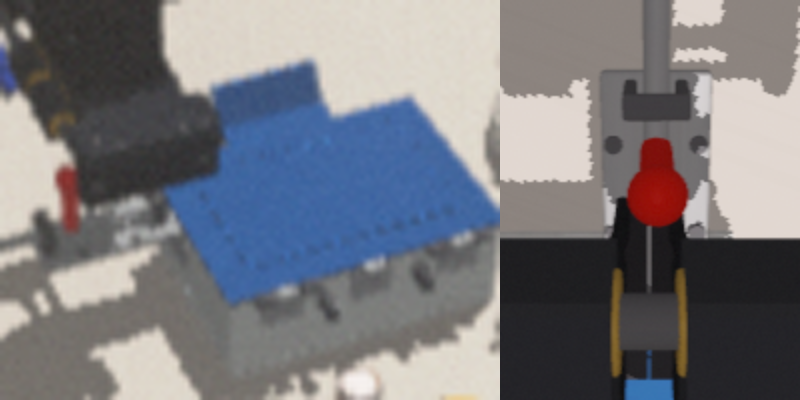

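The bolt is home: 7.5 N against its stop, the knob at (67,179), which is where the 35 mm projection puts it. Backing off, rising, and moving over to the lip side.

Request:
play_rows:
  increments:
    - [[-0.1,0,0,0,0,0,-1],[-0.15,0,-0.1,0,0,0,-1],[-0.2,0,-0.4,0,0,0,-1],[-0.2,0,-0.8,0,0,0,-1],[-0.2,0,-1,0,0,0,-1],[-0.2,0,-1,0,0,0,-1]]

```text
time: 4.85
position: [0.4878, 0.0137, 0.2708]
tool_rot: [-0.568, 3.085, 0.0]
ft_force: [-0.5, 0.1, 0.0]
grip_width: 0.006
grip_force: 0.0
```

Request:
play_rows:
  increments:
    - [[-0.3,0.3,-0.3,0,0,0,-1],[-0.6,0.6,-0.6,0.06,0,0,-1],[-0.8,1,-0.8,0.12,0,0,-1],[-0.8,1,-0.8,0.2,0,0,-1],[-0.8,1,-0.8,0.25,0,0,-1],[-0.8,1,-0.8,0.25,0,0,-1]]

```text
time: 5.45
position: [0.5238, 0.1388, 0.3451]
tool_rot: [-0.557, 2.965, -0.593]
ft_force: [-0.4, -0.1, 0.6]
grip_width: 0.005
grip_force: 0.0
```

```bash
cat > ik.py <<'E'
from h import *
s=ctrl.get_state(); q0=s["joint_positions"]
A=[(np.array([-1.2459022,.32175051,-.07008442,1.45154537,.02259345,1.37076681,-.05689603]),np.array([.19870624,.61850086,.29127353])),
(np.array([-0.5904, 0.0605, 0.5124, 1.9097, -0.0326, 1.1798, 1.8714]),np.array([0.5062,0.0236,0.222])),(q0,s["position"])]
f=lambda L:np.concatenate([fk(q,L)[0]-p for q,p in A]+[np.array(L[4:])*1e-4])
L=least_squares(f,[.3,.4,.4,.2,0,0]).x; print("L",L.round(4),np.abs(f(L)[:9]).max().round(5))
cR=Ro.from_euler('z',CASE[2]); cx,cy=cR.apply([1,0,0]),cR.apply([0,1,0]); Z=np.array([0,0,1])
def tgt(phi):  # tool z = inward, pitched phi down; y=-cy; x up
    z=np.cos(phi)*cx-np.sin(phi)*Z; y=-cy; return Ro.from_matrix(np.c_[np.cross(y,z),y,z])
lo=np.array([-2.86,-.3,-1.38,.06,-1.56,.09,-2.69]);hi=np.array([2.86,2.09,1.24,2.45,4.7,2.05,2.69])
def ik(P,R,q):
    g=lambda q:np.r_[10*(fk(q,L)[0]-P),(fk(q,L)[1].inv()*R).as_rotvec(),1e-3*(q-(lo+hi)/2)]
    best=None
    for k in range(12):
        x0=q if k==0 else np.random.default_rng(k).uniform(lo,hi)
        r=least_squares(g,np.clip(x0,lo+.05,hi-.05),bounds=(lo+.03,hi-.03))
        e=np.linalg.norm(fk(r.x,L)[0]-P),(fk(r.x,L)[1].inv()*R).magnitude()
        c=(e[0]+e[1]>.01, np.abs(r.x-q).max())
        if best is None or c<best[0]: best=(c,r.x,e)
    return best
E
python3 - <<'E'
from ik import *
print(q0.round(3),s["position"].round(4),tocase(s["position"]).round(3))
for name,phi,tip in [("above",30,[-.14,0,.2]),("start",25,[-.070,0,.04]),("start45",45,[-.070,0,.04]),("mid",25,[-.03,0,.17]),("end",25,[.11,0,.185]),("end45",45,[.11,0,.185])]:
    R=tgt(np.radians(phi)); P=w(CASE,np.array(tip))-R.apply([0,0,.07])
    b=ik(P,R,q0); print(name,P.round(3),b[0],b[1].round(2),np.round(b[2],4))
E
```

```text
L [0.3515 0.4293 0.5187 0.3583 0.0063 0.0042] 0.02663
[-0.821  0.075  0.319  1.686  0.369  1.451  1.384] [0.5238 0.1388 0.3451] [-0.128 -0.034  0.345]
above [0.529 0.219 0.235] (np.False_, np.float64(1.0274625528979247)) [-0.34  0.68 -0.71  1.62  1.15  1.87  2.22] [0. 0.]
start [0.553 0.156 0.07 ] (np.False_, np.float64(0.9096340452523959)) [-0.39  0.92 -0.53  1.66  1.28  1.72  2.03] [0. 0.]
start45 [0.558 0.143 0.089] (np.False_, np.float64(1.0505640851918243)) [-0.08  0.71 -0.73  1.79  1.16  1.48  2.19] [0. 0.]
mid [0.568 0.119 0.2  ] (np.False_, np.float64(0.8918473933816802)) [-0.29  0.66 -0.57  1.75  1.24  1.74  2.21] [0. 0.]
end [ 0.618 -0.012  0.215] (np.False_, np.float64(0.9415806128370292)) [-0.15  0.53 -0.44  1.85  1.3   1.53  2.33] [0. 0.]
end45 [ 0.623 -0.025  0.234] (np.False_, np.float64(1.257255981021674)) [ 0.12  0.34 -0.58  1.82  1.02  1.31  2.64] [0. 0.]
```

```bash
cat > go.py <<'E'
from ik import *
def go(tip,phi,n=1):
    s=ctrl.get_state(); R0=Ro.from_rotvec(s["tool_rot"]); R=tgt(np.radians(phi))
    P=w(CASE,np.array(tip))-R.apply([0,0,.07])
    print("shift",(R0.inv().apply(P-s["position"])/.1).round(3),"turn",((R0.inv()*R).as_rotvec()/(np.pi/2)).round(3))
def where():
    s=ctrl.get_state(); R0=Ro.from_rotvec(s["tool_rot"])
    print("tip case",tocase(s["position"]+R0.apply([0,0,.07])).round(4),"z axis case",cR.inv().apply(R0.apply([0,0,1])).round(3),"f",s["ft_force"].round(1),"t",s["time"],s["joint_positions"].round(2))
E
python3 - <<'E'
from go import *
where(); go([-.14,0,.2],25)
for u,v in((257,142),(241,135),(270,152)):
    f=lambda p:proj("side",[[p[0],p[1],.02]])[0]-[u,v]
    r=least_squares(f,[.6,.3]).x; print("dish",r.round(3),tocase([r[0],r[1],0]).round(3))
E
```

```text
L [0.3515 0.4293 0.5187 0.3583 0.0063 0.0042] 0.02663
tip case [-0.101  -0.0338  0.2804] z axis case [ 0.384 -0.003 -0.923] f [-0.4 -0.1  0.6] t 5.45 [-0.82  0.07  0.32  1.69  0.37  1.45  1.38]
shift [-0.343  1.139  0.775] turn [ 0.369  0.368 -0.946]
dish [0.507 0.47 ] [-0.443  0.07   0.   ]
dish [0.444 0.523] [-0.515  0.03   0.   ]
dish [0.555 0.4  ] [-0.36   0.089  0.   ]
```

Request:
play_rows:
  increments:
    - [[-0.03,0.1,0.06,0.03,0.03,-0.078,-1],[-0.06,0.2,0.13,0.06,0.06,-0.156,-1],[-0.09,0.3,0.2,0.09,0.09,-0.234,-1],[-0.12,0.4,0.26,0.12,0.12,-0.312,-1],[-0.15,0.5,0.32,0.15,0.15,-0.39,-1],[-0.17,0.57,0.39,0.18,0.18,-0.47,-1],[-0.17,0.57,0.39,0.18,0.18,-0.47,-1]]

```text
time: 6.15
position: [0.5265, 0.1776, 0.286]
tool_rot: [1.376, -2.285, 0.99]
ft_force: [-0.2, 0.3, -0.4]
grip_width: 0.006
grip_force: 0.0
```

```bash
python3 - <<'E'
from go import *
where(); go([-.14,0,.2],25)
E
```

```text
L [0.3729 0.3793 0.5392 0.2557 0.0165 0.0737] 0.02767
tip case [-0.1158 -0.0282  0.2356] z axis case [ 0.676 -0.159 -0.72 ] f [-0.2  0.3 -0.4] t 6.15 [-0.89  0.33  0.23  1.63  0.57  1.61  1.9 ]
shift [-0.614  0.35   0.106] turn [ 0.19   0.189 -0.477]
```

Request:
play_rows:
  increments:
    - [[-0.1,0.06,0.02,0.03,0.03,-0.078,-1],[-0.2,0.12,0.04,0.06,0.06,-0.156,-1],[-0.3,0.18,0.06,0.09,0.09,-0.234,-1],[-0.4,0.24,0.08,0.125,0.125,-0.312,-1],[-0.5,0.3,0.1,0.155,0.155,-0.39,-1],[-0.61,0.35,0.11,0.19,0.19,-0.477,-1],[-0.61,0.35,0.11,0.19,0.19,-0.477,-1]]

```text
time: 6.85
position: [0.5283, 0.2203, 0.2311]
tool_rot: [1.839, -1.269, 1.176]
ft_force: [-0.2, 0.6, 0.0]
grip_width: 0.004
grip_force: 0.0
```

```bash
python3 - <<'E'
from go import *
where(); go([-.13,0,.04],25)
E
```

```text
L [0.3565 0.3909 0.5415 0.2263 0.0202 0.0966] 0.02621
tip case [-1.389e-01 -1.000e-04  2.016e-01] z axis case [ 0.907 -0.001 -0.422] f [-0.2  0.6  0. ] t 6.85 [-0.98  0.5   0.14  1.7   0.88  1.64  2.38]
shift [-1.427  0.006  0.762] turn [ 0.    -0.001 -0.003]
```

Request:
play_rows:
  increments:
    - [[-0.3,0,0.15,0,0,0,-1],[-0.6,0,0.3,0,0,0,-1],[-0.9,0,0.48,0,0,0,-1],[-0.9,0,0.48,0,0,0,-1]]

```text
time: 7.25
position: [0.5314, 0.2123, 0.1288]
tool_rot: [1.832, -1.273, 1.175]
ft_force: [-0.6, -1.1, 0.0]
grip_width: 0.003
grip_force: 0.0
```

Request:
play_rows:
  increments:
    - [[-0.25,0,0.14,0,0,0,-1],[-0.5,0,0.28,0,0,0,-1],[-0.53,0,0.28,0,0,0,-1],[-0.53,0,0.28,0,0,0,-1]]

```text
time: 7.65
position: [0.5344, 0.2127, 0.0734]
tool_rot: [1.836, -1.274, 1.181]
ft_force: [-0.3, 0.0, 0.2]
grip_width: 0.001
grip_force: 0.0
```

```bash
python3 - <<'E'
from go import *
where(); go([-.072,0,.04],25)
iw=cv2.cvtColor(ctrl.get_image("wrist"),cv2.COLOR_RGB2BGR)
im=cv2.cvtColor(ctrl.get_image("side"),cv2.COLOR_RGB2BGR)
a=cv2.resize(im[150:250,215:315],None,fx=3.8,fy=3.84,interpolation=cv2.INTER_CUBIC)
cv2.imwrite("pics/l1.png",np.hstack([a,iw[:,50:450]]))
E
```

```text
L [ 0.2604  0.4807  0.5106  0.33    0.0047 -0.0047] 0.02459
tip case [-0.1295  0.0029  0.0439] z axis case [ 0.907  0.    -0.421] f [-0.3  0.   0.2] t 7.65 [-0.96  0.74  0.13  1.73  0.87  1.46  2.19]
shift [0.208 0.027 0.538] turn [-0.    -0.001 -0.007]
```

View pics/l1.png

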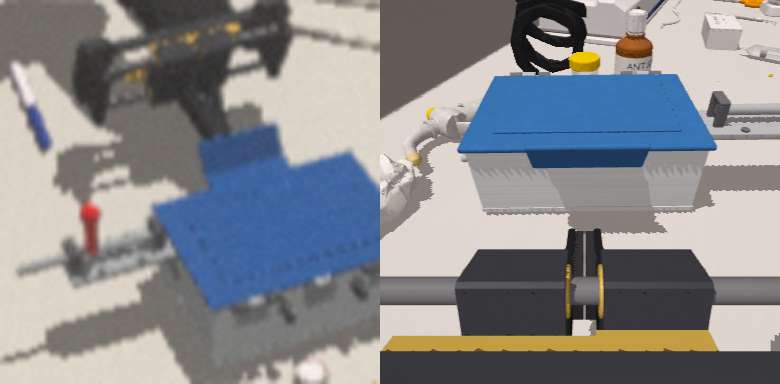

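The bolt is clear of the lid, and the fingers (column 586) line up with the lip (columns 527–650). I'll slide the fingertips in under the lip.

Request:
play_rows:
  increments:
    - [[0.05,0.03,0.12,0,0,0,-1],[0.1,0.03,0.28,0,0,0,-1],[0.15,0.03,0.43,0,0,0,-1],[0.19,0.03,0.53,0,0,0,-1],[0.19,0.03,0.53,0,0,0,-1]]

```text
time: 8.25
position: [0.5514, 0.156, 0.0667]
tool_rot: [1.833, -1.272, 1.179]
ft_force: [-0.4, 1.2, -0.4]
grip_width: 0.005
grip_force: 0.0
```

```bash
cat >> go.py <<'E'
def arc(phi,th0,ths,r,off):
    """tool-frame shifts (units .1 m) to follow lid angle: tip at radius r from hinge, off below the lid underside"""
    s=ctrl.get_state(); R0=Ro.from_rotvec(s["tool_rot"])
    for t in ths:
        u=np.array([-np.cos(t),0,np.sin(t)]); n=np.array([-np.sin(t),0,-np.cos(t)])
        tip=np.array([.064,0,.064])+r*u+off*n
        P=w(CASE,tip)-R0.apply([0,0,.07]); print(round(float(t),2),tip.round(3),(R0.inv().apply(P-s["position"])/.1).round(3).tolist())
E
python3 - <<'E'
from go import *
where()
a=np.radians(25); h=.0095
# contact offset of tip centre below underside: flank on elbow (t<25deg) else tip corner
for t in np.arange(0,2.0,.15):
    u=np.array([-np.cos(t),np.sin(t)]); n=np.array([-np.sin(t),-np.cos(t)]) # n: away from lid underside
    print(round(t,2),end=' ')
    c=h*np.array([np.sin(a),np.cos(a)])  # tip centre -> upper corner
    # choose corner at radius .134 touching underside
    C=np.array([.064,.064])+.134*u
    tip=C-c
    if t<a: # elbow touches flank: flank passes elbow, corner 13 mm further in
        E_=np.array([.064,.064])+.144*u; tip=E_+.013*np.array([np.cos(a),-np.sin(a)])-c
    print(tip.round(4))
E
```

```text
L [ 0.2532  0.4877  0.5064  0.3685 -0.0037 -0.042 ] 0.02487
tip case [-0.0705 -0.0019  0.0374] z axis case [ 0.908 -0.003 -0.419] f [-0.4  1.2 -0.4] t 8.25 [-0.91  0.72  0.16  1.8   0.92  1.38  2.19]
0.0 [-0.0722  0.0499]
0.15 [-0.0706  0.0714]
0.3 [-0.0658  0.0925]
0.45 [-0.0607  0.1137]
0.6 [-0.0506  0.1311]
0.75 [-0.0381  0.1467]
0.9 [-0.0233  0.1604]
1.05 [-0.0067  0.1716]
1.2 [0.0114 0.1803]
1.35 [0.0306 0.1861]
1.5 [0.0505 0.1891]
1.65 [0.0706 0.189 ]
1.8 [0.0904 0.1859]
1.95 [0.1096 0.1799]
```

Request:
play_rows:
  increments:
    - [[0.056,0,-0.037,0,0,0,-1],[0.108,0,-0.067,0,0,0,-1],[0.173,0,-0.093,0,0,0,-1],[0.238,0,-0.119,0,0,0,-1],[0.308,0,-0.144,0,0,0,-1],[0.377,0,-0.161,0,0,0,-1],[0.448,0,-0.176,0,0,0,-1],[0.52,0,-0.189,0,0,0,-1]]

```text
time: 9.05
position: [0.5523, 0.1548, 0.1221]
tool_rot: [1.839, -1.271, 1.18]
ft_force: [0.7, 0.9, -1.4]
grip_width: 0.01
grip_force: 0.5
```

```bash
cat > nxt.py <<'E'
from go import *
import sys
where(); s=ctrl.get_state(); R0=Ro.from_rotvec(s["tool_rot"]); T=tocase(s["position"]+R0.apply([0,0,.07]))
z=cR.inv().apply(R0.apply([0,0,1])); a=np.arctan2(-z[2],z[0]); c=.0095*np.array([np.sin(a),np.cos(a)])
for t in np.arange(float(sys.argv[1]),float(sys.argv[2])+1e-6,float(sys.argv[3])):
    u=np.array([-np.cos(t),np.sin(t)]); C=.064+float(sys.argv[4])*u; tip=C-c
    d=R0.inv().apply(cR.apply([tip[0]-T[0],0-T[1],tip[1]-T[2]]))/.1
    print(round(t,2),tip.round(4),d.round(2).tolist())
E
python3 nxt.py .4 .96 .08 .134
python3 - <<'E'
from h import *
im=cv2.cvtColor(ctrl.get_image("side"),cv2.COLOR_RGB2BGR)
iw=cv2.cvtColor(ctrl.get_image("wrist"),cv2.COLOR_RGB2BGR)
a=cv2.resize(im[150:250,215:315],None,fx=3.8,fy=3.84,interpolation=cv2.INTER_CUBIC)
cv2.imwrite("pics/l2.png",np.hstack([a,iw[:,50:450]]))
E
```

```text
L [0.2667 0.473  0.5148 0.3224 0.0041 0.0008] 0.0244
tip case [-0.0691 -0.001   0.0926] z axis case [ 0.907  0.002 -0.421] f [ 0.7  0.9 -1.4] t 9.05 [-0.91  0.62  0.17  1.81  0.92  1.43  2.26]
0.4 [-0.0634  0.1076] [0.16, -0.01, -0.01]
0.48 [-0.0589  0.1173] [0.27, -0.01, -0.01]
0.56 [-0.0535  0.1266] [0.37, -0.01, -0.0]
0.64 [-0.0475  0.1354] [0.48, -0.01, 0.02]
0.72 [-0.0407  0.1437] [0.58, -0.01, 0.04]
0.8 [-0.0334  0.1515] [0.68, -0.02, 0.08]
0.88 [-0.0254  0.1587] [0.78, -0.02, 0.12]
0.96 [-0.0169  0.1652] [0.88, -0.02, 0.17]
```

View pics/l2.png

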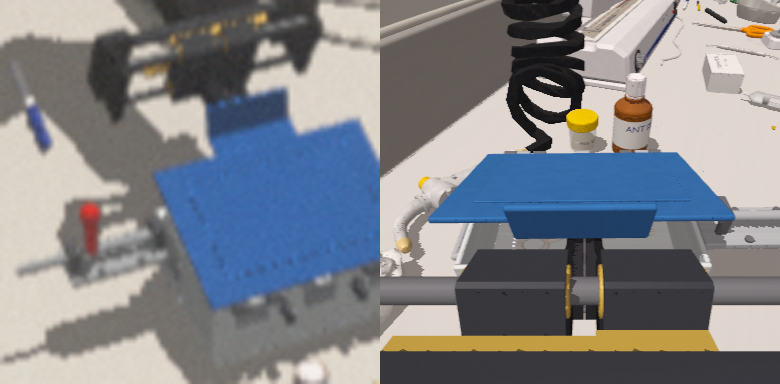

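The lid is coming up, resting on the fingertips, with about 1.5 N of force.

Request:
play_rows:
  increments:
    - [[0.08,0,-0.01,0,0,0,-1],[0.16,0,-0.01,0,0,0,-1],[0.27,0,-0.01,0,0,0,-1],[0.37,0,0,0,0,0,-1],[0.48,0,0.02,0,0,0,-1],[0.58,0,0.04,0,0,0,-1],[0.68,0,0.08,0,0,0,-1],[0.78,0,0.12,0,0,0,-1]]

```text
time: 9.95
position: [0.5677, 0.1132, 0.1879]
tool_rot: [1.838, -1.271, 1.18]
ft_force: [0.0, 0.8, -0.7]
grip_width: 0.004
grip_force: 0.4
```

```bash
python3 nxt.py .94 1.36 .06 .134
```

```text
L [0.3103 0.4287 0.5297 0.2535 0.0171 0.065 ] 0.02443
tip case [-0.0248 -0.0017  0.1584] z axis case [ 0.907  0.001 -0.421] f [ 0.   0.8 -0.7] t 9.95 [-0.87  0.49  0.2   1.84  0.97  1.44  2.36]
0.94 [-0.019   0.1636] [0.07, -0.02, 0.03]
1.0 [-0.0124  0.1681] [0.14, -0.02, 0.07]
1.06 [-0.0055  0.1723] [0.21, -0.02, 0.12]
1.12 [0.0016 0.176 ] [0.27, -0.02, 0.17]
1.18 [0.009  0.1793] [0.33, -0.02, 0.22]
1.24 [0.0165 0.1821] [0.39, -0.02, 0.27]
1.3 [0.0242 0.1845] [0.44, -0.02, 0.33]
1.36 [0.032  0.1864] [0.49, -0.02, 0.4]
```

Request:
play_rows:
  increments:
    - [[0.07,0,0.03,0,0,0,-1],[0.14,0,0.07,0,0,0,-1],[0.21,0,0.12,0,0,0,-1],[0.27,0,0.17,0,0,0,-1],[0.33,0,0.22,0,0,0,-1],[0.39,0,0.27,0,0,0,-1],[0.44,0,0.33,0,0,0,-1],[0.48,0,0.38,0,0,0,-1]]

```text
time: 10.75
position: [0.5871, 0.0619, 0.2149]
tool_rot: [1.838, -1.271, 1.18]
ft_force: [0.0, 0.5, 1.6]
grip_width: 0.005
grip_force: 0.1
```

```bash
python3 nxt.py 1.38 1.66 .04 .134; python3 - <<'E'
from h import *
im=cv2.cvtColor(ctrl.get_image("side"),cv2.COLOR_RGB2BGR)
iw=cv2.cvtColor(ctrl.get_image("wrist"),cv2.COLOR_RGB2BGR)
a=cv2.resize(im[130:250,215:335],None,fx=3.2,fy=3.2,interpolation=cv2.INTER_CUBIC)
cv2.imwrite("pics/l3.png",np.hstack([a,iw[:,50:450]]))
E
```

```text
L [0.3173 0.42   0.5318 0.2528 0.0166 0.0639] 0.02486
tip case [ 0.0301 -0.0021  0.1854] z axis case [ 0.907  0.001 -0.421] f [0.  0.5 1.6] t 10.75 [-0.82  0.43  0.24  1.87  1.02  1.39  2.43]
1.38 [0.0346 0.187 ] [0.03, -0.02, 0.03]
1.42 [0.0399 0.1879] [0.06, -0.02, 0.08]
1.46 [0.0452 0.1886] [0.09, -0.02, 0.12]
1.5 [0.0505 0.189 ] [0.12, -0.02, 0.17]
1.54 [0.0559 0.1893] [0.14, -0.02, 0.22]
1.58 [0.0612 0.1894] [0.17, -0.02, 0.27]
1.62 [0.0666 0.1892] [0.19, -0.02, 0.32]
1.66 [0.0719 0.1888] [0.21, -0.02, 0.37]
```

View pics/l3.png

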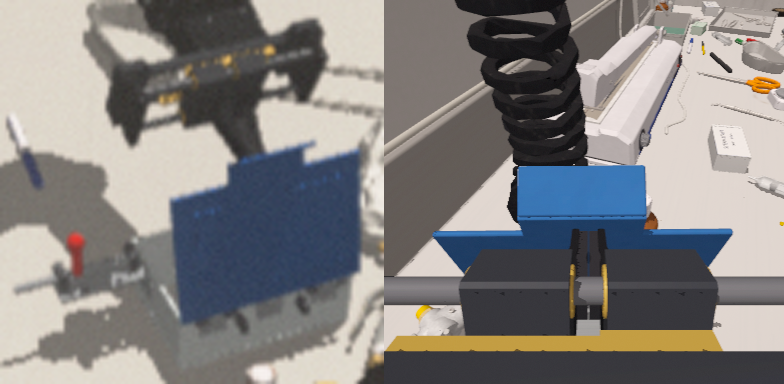

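The lid is nearly upright, about 1.35 rad, with the tips still behind the tongue. I'll carry it slowly over centre.

Request:
play_rows:
  increments:
    - [[0.03,0,0.03,0,0,0,-1],[0.06,0,0.08,0,0,0,-1],[0.09,0,0.12,0,0,0,-1],[0.12,0,0.17,0,0,0,-1],[0.14,0,0.22,0,0,0,-1],[0.17,0,0.27,0,0,0,-1],[0.19,0,0.32,0,0,0,-1],[0.21,0,0.37,0,0,0,-1]]

```text
time: 11.65
position: [0.6021, 0.0226, 0.2181]
tool_rot: [1.838, -1.271, 1.179]
ft_force: [-0.1, 0.2, 0.3]
grip_width: 0.006
grip_force: 0.0
```

```bash
python3 nxt.py 1.68 1.96 .04 .134
```

```text
L [ 0.2818  0.4562  0.5181  0.3296  0.0015 -0.0088] 0.02454
tip case [ 0.0721 -0.0022  0.1886] z axis case [ 0.907  0.001 -0.421] f [-0.1  0.2  0.3] t 11.65 [-0.78  0.42  0.27  1.88  1.05  1.34  2.45]
1.68 [0.0746 0.1886] [0.01, -0.02, 0.02]
1.72 [0.0799 0.1879] [0.03, -0.02, 0.07]
1.76 [0.0852 0.187 ] [0.04, -0.02, 0.13]
1.8 [0.0904 0.1859] [0.05, -0.02, 0.18]
1.84 [0.0956 0.1846] [0.06, -0.02, 0.23]
1.88 [0.1008 0.183 ] [0.07, -0.02, 0.28]
1.92 [0.1058 0.1813] [0.08, -0.02, 0.34]
1.96 [0.1108 0.1794] [0.08, -0.02, 0.39]
```

Request:
play_rows:
  increments:
    - [[0.01,0,0.02,0,0,0,-1],[0.03,0,0.07,0,0,0,-1],[0.04,0,0.13,0,0,0,-1],[0.05,0,0.18,0,0,0,-1],[0.06,0,0.23,0,0,0,-1],[0.06,0,0.23,0,0,0,-1]]

```text
time: 12.25
position: [0.6103, 0.0002, 0.2137]
tool_rot: [1.837, -1.271, 1.179]
ft_force: [-0.1, -0.4, 0.4]
grip_width: 0.004
grip_force: 0.0
```

Request:
play_rows:
  increments:
    - [[0.05,0,-0.1,0,0,0,-1],[0.1,0,-0.3,0,0,0,-1],[0.2,0,-0.6,0,0,0,-1],[0.4,0,-0.9,0,0,0,-1],[0.5,0,-1,0,0,0,-1],[0.5,0,-1,0,0,0,-1],[0.5,0,-1,0,0,0,-1]]

```text
time: 12.95
position: [0.5847, 0.0653, 0.3007]
tool_rot: [1.838, -1.271, 1.178]
ft_force: [0.6, -0.6, -0.8]
grip_width: 0.005
grip_force: 0.0
```

Request:
play_rows:
  increments:
    - [[0,0,-0.2,0,0,0,-1],[0,0,-0.5,0,0,0,-1],[0,0,-0.5,0,0,0,-1],[0,0,-0.5,0,0,0,-1],[0,0,-0.5,0,0,0,-1],[0,0,-0.5,0,0,0,-1],[0,0,-0.5,0,0,0,-1],[0,0,-0.5,0,0,0,-1]]

```text
time: 13.75
position: [0.5686, 0.1077, 0.3222]
tool_rot: [1.837, -1.271, 1.179]
ft_force: [1.0, -0.0, 0.9]
grip_width: 0.005
grip_force: 0.0
```

```bash
python3 - <<'E'
from go import *
where()
im=cv2.cvtColor(ctrl.get_image("side"),cv2.COLOR_RGB2BGR)
iw=cv2.cvtColor(ctrl.get_image("wrist"),cv2.COLOR_RGB2BGR)
a=cv2.resize(im[130:270,215:355],None,fx=2.743,fy=2.743,interpolation=cv2.INTER_CUBIC)
cv2.imwrite("pics/l4.png",np.hstack([a[:384],iw[:,50:450]]))
# expected elbow-side lid corners for angles
for t in(1.7,1.95): 
    P=[[.064-.126*np.cos(t),y,.064+.126*np.sin(t)] for y in(-.088,.088)]
    print(t,((proj("side",w(CASE,P))-[215,130])*2.743).round().tolist())
E
```

```text
L [0.3647 0.3776 0.5407 0.2518 0.0134 0.0683] 0.02793
tip case [-0.0194 -0.0029  0.2927] z axis case [ 0.907  0.    -0.421] f [ 1.  -0.   0.9] t 13.75 [-0.88  0.31  0.22  1.77  0.99  1.58  2.57]
1.7 [[161.0, 197.0], [328.0, 151.0]]
1.95 [[174.0, 224.0], [343.0, 176.0]]
```

View pics/l4.png

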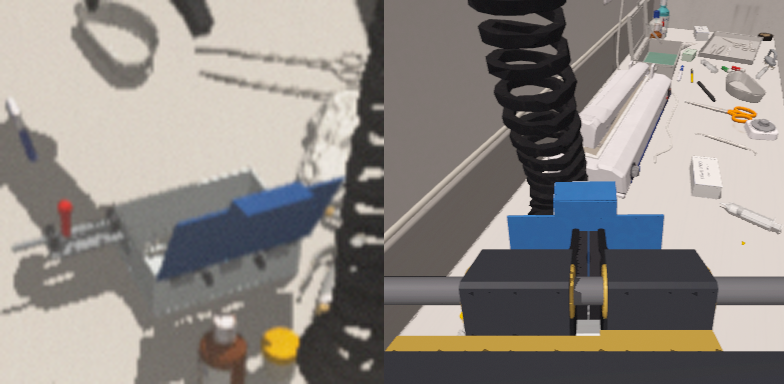

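The lid's upper corners are at about (176,225) and (343,178), which matches 1.95 rad, so it is resting on its stop. The bolt is drawn back, the tool is clear, and the bottle and jar have not moved. Handing in.

```bash
python3 -c "
from bench import ctrl
print(ctrl.close_job())"
```

```text
the job is handed in; nothing more can be done
None
```

The job is handed in: the bolt was pushed back to its stop, then the lid was lifted over by the lip and rests open on its stop (about 1.95 rad); the robot was clear, the bottle and jar hadn't moved, and it took about 14 s of the 58 s allowed.

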